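# Nest the brass cups and hold the ratchet clamp at three clicks

## Robot

A 7-joint arm with a two-finger parallel gripper is mounted at the origin on the work surface. World frame = base frame: x ahead of the robot, y to its left, z up, the work surface at z = 0. Lengths are in mm, angles in rad, forces in N, time in s.
With the tool pointing down it reaches from about 425 to 950 mm from the base axis. Payload 4.7 kg.
Tool frame: the origin (TCP) lies at the very end of the fingers, on their centre line; the grasp point (between the pads) lies 19 mm behind it; y points along the fingers, z is the direction in which the jaws open and shut, and the axes are right-handed (so a half turn about y gives the same grasp; the last joint's range is limited). The gripper opens to 85 mm and grips with 20 to 120 N. Pads are 22 mm wide; open, the fingers measure 114 mm over their backs; the gripper's body (76 mm by 85 mm) begins 54 mm behind the grasp point. The pads swing forward as they close: fully open they stand 13 mm farther back than shut.
Start: joints at [1.217, 0.469, -0.049, 1.532, 0.024, 1.141, -0.082], TCP at [215.452, -639.71, 231.335] pointing down, gripper open.
Joint ranges: [-2.59, 2.59], [-0.33, 1.99], [-1.39, 1.29], [0.1, 2.45], [-1.04, 4.18], [0.21, 1.99], [-2.66, 2.66]. Speed limits (rad/s): [2.57, 2.57, 3.14, 3.14, 3.14, 3.14, 3.14].

## Interface

Orientations are given as [roll, pitch, yaw] about the fixed x, y, z axes, in that order (R = Rz(yaw) Ry(pitch) Rx(roll)).
In Python, from workcell import robot gives the robot as it stands.
- The arm moves only by the shell command python3 -m handwheel 'ROWS' [FORCE]. ROWS is JSON, a list of rows, each an object of numbers: "x", "y", "z": the shift along the tool's x, y, z in m; "ax", "ay", "az": the turn, a rotation vector about the tool's x, y, z in degrees; "fingers": the opening, from 0 (shut) to 1 (fully open). In form: [{"x": .., "y": .., "z": .., "ax": .., "ay": .., "az": .., "fingers": ..}, ...]. A call has 1 to 10 rows; each row shifts and turns the commanded pose from where the row before left it, along the tool's axes as they then stand; what a row does not reach is not made up. A row lasts 1/12 s, in which the tool goes at most 41.7 mm and 7.16 degrees, less where a joint would pass 70% of its speed; a pose out of reach is approached as far as the arm can. A call is refused whole if a number of a shift passes 0.0417 or a number of a turn 7.16, either way. A call with a gripper value outside its range is refused whole. The fingers move at their own pace and stop on an object; FORCE is the grip in N (left out, the last holds). Time passes only in rows, so rows that do not move let the fingers close. It gives the time, the measured TCP pose, the force and the opening at its end, in the units of the state.
- robot.state(): the state, without advancing time (a new reading comes with each control period).
- robot.camera(name): name is "scene" or "top" or "wrist"; returns (picture, depth): 400x640x3 uint8, red, green, blue; 400x640 float32, mm along the optical axis (not along the pixel's ray), 0 where there is no reading.
- robot.camera_model(name): a dict with "fx", "fy", "cx", "cy" (pixels), "R" (3x3) and "t" (3): a world point X has camera coordinates R X + t. Camera axes: x right, y down, z forward; pixel columns grow to the right and rows downward; lengths in mm; the calibration is good to about 2 mm. A picture is of the moment at which its call begins: read the wrist's pose just before it. camera_model takes no time and is no camera call; for the wrist camera it gives the pose at the moment of the call.
- robot.close_job(): hands the job in, once; it reports no verdict.
The state is a dict: "time": time; "joint_positions": joint angles; "dq": joint speeds; "joint_efforts": joint torques, N m; "tcp_pos": TCP position; "ee_rot": TCP orientation; "ft_force": force on the tool from outside, world axes, zero at the start; "ft_torque": the same for the moment, N m; "width": opening from 0.0 (shut) to 1.0 (fully open).
Only numpy, scipy, OpenCV 4.12 (cv2) and the standard library are available. Lean on these libraries where they do the work, as an engineer would, in place of code of your own. Each camera call takes 0.05 s, during which the arm holds its last target. There are 200 camera calls.

## Task

Get the set of brass cups ready for gauging: first stand the middle cup fully down inside the large cup waiting in the vee of the clamping fixture, then the small cup fully down inside the middle one. Then take the lever's upright grey handle and swing it, so that the jaw closes on the nest, by exactly three clicks - you feel each one - and never on to a fourth. The lever springs back if let go, so finish while holding it still at the third click; leave the tray, the screwdriver and the ring gauge alone.

Things in the scene. Friction and masses are not known exactly. Their poses are not given: they have to be found in the camera images.
- fixture: fixed clamping fixture: black granite plate 200 (x) by 220 (y) by 30 mm high, origin at the centre of its underside. x points away from the lever's handle (roughly away from the robot), y to the lever's side, z up. On it: at -y a steel vee stop 22 mm high seating the large cup, a jaw that closes along -y, and at +y the lever with steel teeth and a spring roller
- vee_seat (a point): point on the plate's top face (30 mm above the bench) where the large cup's underside is centred when it rests against both vee faces; in the fixture's frame at x 30, y -55 mm. The cup starts 2 to 4 mm off it towards the jaw; the jaw pushes it home
- lever_pivot (a point): vertical axis of the lever, at the lever's height (55 mm above the bench); in the fixture's frame at x 0, y 50 mm
- lever_angle (a joint): lever angle, rad: 0 = at rest, pointing along the fixture's -x; grows as the handle swings to the fixture's +y (clockwise from above). Notches every 0.17 rad (17 mm at the handle): third click 0.51, fourth 0.68. Leaving a notch the resistance jumps by some 6 N, then eases to the next. A spring pulls back 6 to 10 N at the handle, more than a notch can hold; 15 N at most
- lever: the aluminium lever, turning level about its pivot, with an upright round grey handle (16 mm diameter, 53 mm tall, foot 58 mm above the bench) at its end, 100 mm from the pivot. Origin on the pivot axis, 55 mm above the bench; the handle lies along the lever's own -x
- handle_top (a point): middle of the handle's top end, 111 mm above the bench, moving with the lever; the handle may be pinched from above over its upper 40 mm
- jaw_pad: black pad of the jaw, 32 mm wide and 20 mm high, sprung (4 N on first touch, 0.8 N per mm more). The lever drives it along the fixture's -y by 5 mm per click; it touches the large cup between the second and third click; origin at the middle of its back face
- large_cup: plain brass cup, the widest and lowest: outside diameter 66 mm, height 34 mm, wall 3 mm, floor 4 mm thick; stands loose in the fixture's vee, open upward. Origin at the centre of its underside, z up its axis
- middle_cup: plain brass cup, outside diameter 52 mm, height 56 mm, wall 3 mm, floor 4 mm thick; stands on the bench open upward, about 0.24 kg. Origin at the centre of its underside, z up its axis. Nested, its rim stands 26 mm above the large cup's rim
- small_cup: plain brass cup, the narrowest and tallest: outside diameter 38 mm, height 78 mm, wall 3 mm, floor 4 mm thick; stands on the bench open upward, about 0.21 kg. Origin at the centre of its underside, z up its axis. Nested, its rim stands 26 mm above the middle cup's rim
- parts_tray: bystander: clear parts tray with brass blanks, 160 by 120 by 22 mm high, origin at the centre of its underside
- screwdriver: bystander: screwdriver with black handle, 170 mm long, lying on the bench; x axis along it
- ring_gauge: bystander: dark steel ring gauge, 60 mm diameter, 20 mm high, flat on the bench; origin at the centre of its underside
Not all that is in view belongs to the job. What is shaped like the small_cup but red or white is not meant.

How it is judged:
By the outcome, as a careful person would: the job done as asked, in the order asked, and still so for the second after the job is handed in, while the arm keeps its last pose, push and grip.
It also fails if it takes over 72 s, if anything falls off the work surface, if the arm or the gripper's body presses on something with over 40 N, if the wrist force passes 120 N, or if a joint passes its speed limit or range.

## Working session

There is one attempt and no reset: what is moved stays moved. The work goes in short steps, Python scripts to look and compute and a shell command to move; the robot and the scene stay as the last step left them, time stands still between calls to the robot, and variables do not carry over. Pictures are saved under pics/ and viewed, about 8 in all and at most 12, crops included, and the job is handed in when it is done.

```bash
mkdir -p pics; ls; python3 - <<'E'
from workcell import robot
import cv2, numpy as np
s=robot.state(); print({k:np.round(v,3).tolist() for k,v in s.items()})
for n in("scene","top"):
    im,d=robot.camera(n); cv2.imwrite(f"pics/{n}0.png",im[:,:,::-1]); np.save(f"{n}0.npy",d)
    m=robot.camera_model(n); print(n,{k:np.round(v,3).tolist() for k,v in m.items()})
E
```

```text
pics
{'time': 0.0, 'joint_positions': [1.217, 0.469, -0.049, 1.534, 0.024, 1.141, -0.082], 'dq': [0.001, 0.001, 0.001, 0.0, -0.001, 0.0, -0.001], 'joint_efforts': [-0.0, -51.032, -0.047, -23.772, 0.011, 0.007, 0.0], 'tcp_pos': [215.237, -639.157, 230.254], 'ee_rot': [-1.573, -0.0, -2.817], 'ft_force': [-0.471, 0.1, -0.821], 'ft_torque': [-0.022, 0.024, 0.064], 'width': 1.0}
scene {'fx': 398.14, 'fy': 398.14, 'cx': 319.326, 'cy': 191.192, 'R': [[0.087, 0.996, 0.011], [0.681, -0.051, -0.73], [-0.727, 0.071, -0.683]], 't': [-122.577, -287.386, 1485.199]}
top {'fx': 414.298, 'fy': 414.298, 'cx': 329.764, 'cy': 201.644, 'R': [[-0.028, -1.0, 0.003], [-0.994, 0.028, -0.107], [0.107, -0.006, -0.994]], 't': [101.218, 554.564, 1244.941]}
```

View pics/scene0.png

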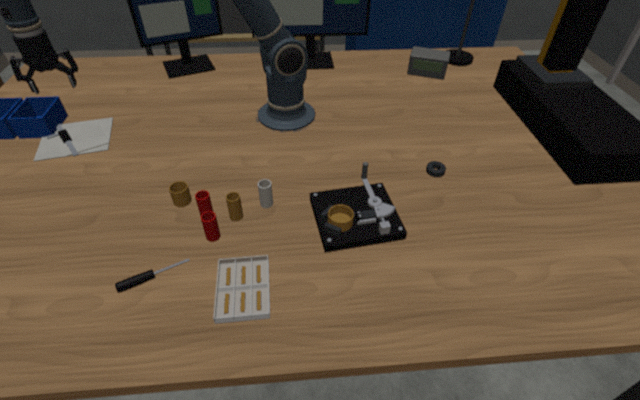

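View pics/top0.png

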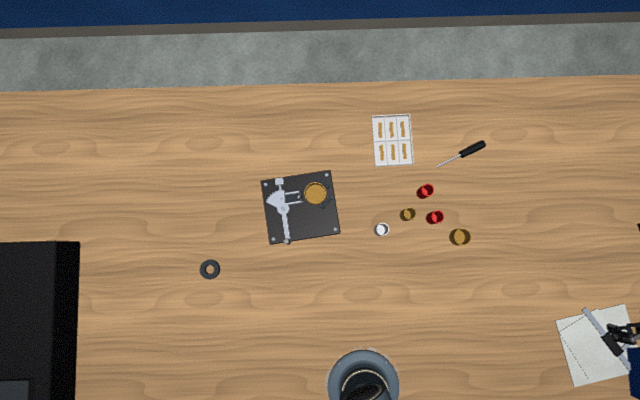

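The scene view shows the middle cup at (180,194) and the small brass cup at (234,206), with red cups at (204,203) and (211,227) and a white one at (265,193). The fixture is at (357,216). In the top view the large cup is at (315,193), the small one at (407,214), the middle one at (460,237) and the handle at (288,241).

```bash
cat > h.py <<'E'
from workcell import robot
import cv2, numpy as np
from scipy.optimize import least_squares
def ray(m,u,v,z):
    R=np.array(m["R"]);t=np.array(m["t"]);c=-R.T@t
    d=R.T@np.array([(u-m["cx"])/m["fx"],(v-m["cy"])/m["fy"],1]); return c+d*(z-c[2])/d[2]
def cloud(m,d):
    v,u=np.mgrid[:d.shape[0],:d.shape[1]]
    p=np.stack([(u-m["cx"])/m["fx"]*d,(v-m["cy"])/m["fy"]*d,d],-1)-np.array(m["t"])
    return p@np.array(m["R"])
def circ(P,r):
    return least_squares(lambda c:np.hypot(P[:,0]-c[0],P[:,1]-c[1])-r,P[:,:2].mean(0),loss="soft_l1").x
E
python3 - <<'E'
from h import *
np.set_printoptions(precision=1,suppress=True)
for n in("top","scene"):
    m=robot.camera_model(n); im=cv2.imread(f"pics/{n}0.png"); d=np.load(n+"0.npy"); P=cloud(m,d)
    hsv=cv2.cvtColor(im,cv2.COLOR_BGR2HSV)
    seeds={"top":{"large":(315,193,64,33),"small":(407,214,78,19),"middle":(460,237,56,26),"red1":(426,191,78,19),"red2":(435,217,78,19),"white":(382,229,78,19)},
     "scene":{"large":(340,218,64,33),"small":(234,206,78,19),"middle":(180,194,56,26),"red1":(204,203,78,19),"red2":(211,227,78,19),"white":(265,193,78,19)}}[n]
    for k,(u,v,h,r) in seeds.items():
        w=22; Q=P[v-w:v+w,u-w:u+w].reshape(-1,3); c0=ray(m,u,v,h)
        Q=Q[(abs(Q[:,2]-h)<5)&(np.hypot(*(Q[:,:2]-c0[:2]).T)<r+14)]
        print(n,k,c0[:2],len(Q),Q[:,2].mean() if len(Q) else 0,circ(Q,r-1.5) if len(Q)>4 else None)
    # plate
    mk=((P[...,2]>20)&(P[...,2]<125)).astype(np.uint8)
    sub=np.zeros_like(mk); 
    sub[(slice(160,255),slice(245,355)) if n=="top" else (slice(155,255),slice(300,415))]=1
    dark=((hsv[...,2]<75)&(sub>0)).astype(np.uint8); dark=cv2.morphologyEx(dark,cv2.MORPH_OPEN,np.ones((3,3)))
    cs=max(cv2.findContours(dark,0,2)[0],key=cv2.contourArea)
    W=np.array([ray(m,*q[0],30)[:2] for q in cs],np.float32)
    print("plate",cv2.minAreaRect(W))
    t=(P[...,2]>95)&(P[...,2]<125)&(sub>0); print("handle",t.sum(),P[t].mean(0) if t.any() else 0)
E
python3 - <<'E'
import cv2,numpy as np
a=cv2.imread("pics/top0.png")[160:255,250:350]
b=cv2.imread("pics/scene0.png")[155:250,300:415]
a=cv2.resize(a,(400,380),interpolation=2);b=cv2.resize(b,(400,330),interpolation=2)
b=cv2.copyMakeBorder(b,0,50,0,0,0); cv2.imwrite("pics/crop1.png",np.hstack([a,b]))
E
```

```text
top large [580.8 129.2] 72 64.34428368539491 [582.  130.4]
top small [ 508.9 -141. ] 41 78.61348651524236 [ 512.1 -148.1]
top middle [ 437.2 -300.2] 65 55.84970199635123 [ 439.4 -305.8]
top red1 [ 575.7 -200.7] 45 78.71888137451343 [ 580.4 -203.5]
top red2 [ 497.7 -223.2] 45 78.08401504117352 [ 500.2 -229. ]
top white [466.9 -65.4] 39 78.48885463960495 [468.  -65.4]
plate ((575.03076171875, 149.0125732421875), (147.15061950683594, 153.78013610839844), 9.260642051696777)
handle 26 [439.6 214.7 110.9]
scene large [600.1 123. ] 96 62.49163061469009 [584.3 126.3]
scene small [ 550.5 -145.4] 23 75.77749520245261 [ 513.5 -152.4]
scene middle [ 470.8 -299.1] 37 54.01367822351279 [ 440.6 -310. ]
scene red1 [ 533.7 -223.2] 32 75.8821165778201 [ 532.4 -225.5]
scene red2 [ 618.8 -196. ] 26 75.73291496457064 [ 581.3 -207.4]
scene white [507.7 -66.9] 23 75.57746247433899 [469.7 -69.8]
plate ((557.500244140625, 172.21873474121094), (216.7687530517578, 222.08358764648438), 7.333990573883057)
handle 33 [444.1 210.8 104.7]
```

View pics/crop1.png

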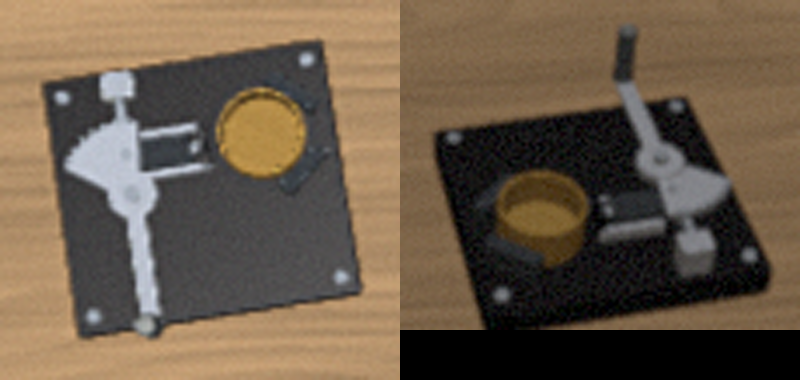

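```bash
python3 - <<'E'
from h import *
np.set_printoptions(precision=2,suppress=True)
m=robot.camera_model("top")
C=np.array([ray(m,250+a/4,160+b/4,30)[:2] for a,b in((43,87),(322,40),(360,290),(80,336))])
print(C,C.mean(0)); print([np.linalg.norm(C[i]-C[i-1]) for i in range(4)])
ex=(C[0]-C[3]+C[1]-C[2]); ey=(C[0]-C[1]+C[3]-C[2])
print("yaw",np.arctan2(ex[1],ex[0]),np.arctan2(ey[1],ey[0])-np.pi/2)
E
python3 -m handwheel '[{"x":-0.032,"z":-0.0243,"fingers":1},{"x":-0.032,"z":-0.0243},{"x":-0.032,"z":-0.0243},{"x":-0.032,"z":-0.0243},{"x":-0.032,"z":-0.0243},{"x":-0.032,"z":-0.0243},{"x":-0.032,"z":-0.0243},{"x":-0.032,"z":-0.0243},{"x":-0.032,"z":-0.0243},{"x":-0.032,"z":-0.0243}]' 40
python3 -m handwheel '[{"x":0,"y":0},{"x":0,"y":0}]'
python3 - <<'E'
from h import *
m=robot.camera_model("wrist"); print(np.round(m["R"],3).tolist(), np.round(-np.array(m["R"]).T@m["t"],1), m["fx"])
im,d=robot.camera("wrist"); cv2.imwrite("pics/w1.png",im[:,:,::-1]); np.save("w1.npy",d)
E
```

```text
[[624.96 296.88]
 [655.74  80.4 ]
 [461.64  56.96]
 [432.8  270.82]] [543.78 176.26]
[np.float64(193.91921081426293), np.float64(218.65825394538538), np.float64(195.51092361691425), np.float64(215.79317333085442)]
yaw 0.1274433746400899 0.13764740335491066
[[0.319, -0.948, -0.002], [-0.903, -0.305, 0.302], [-0.287, -0.094, -0.953]] [ 289.7 -614.7  372.1] 336.94356351331993$[0]: bad value
$[0]: bad value
```

View pics/w1.png

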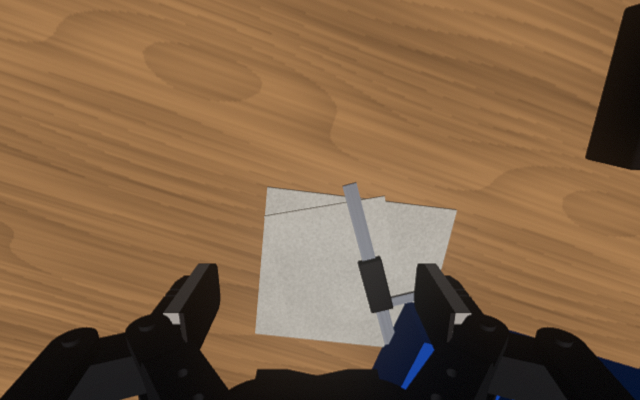

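The moves were refused ("bad value"), because each row has to give every field. The wrist picture shows only the start area: paper and caliper, with the fingers at (200,290) and (440,290). I'll resend with full rows.

```bash

python3 -m handwheel '[{"x":-0.032,"y":0,"z":-0.0243,"ax":0,"ay":0,"az":0,"fingers":1},{"x":-0.032,"y":0,"z":-0.0243,"ax":0,"ay":0,"az":0,"fingers":1},{"x":-0.032,"y":0,"z":-0.0243,"ax":0,"ay":0,"az":0,"fingers":1},{"x":-0.032,"y":0,"z":-0.0243,"ax":0,"ay":0,"az":0,"fingers":1},{"x":-0.032,"y":0,"z":-0.0243,"ax":0,"ay":0,"az":0,"fingers":1},{"x":-0.032,"y":0,"z":-0.0243,"ax":0,"ay":0,"az":0,"fingers":1},{"x":-0.032,"y":0,"z":-0.0243,"ax":0,"ay":0,"az":0,"fingers":1},{"x":-0.032,"y":0,"z":-0.0243,"ax":0,"ay":0,"az":0,"fingers":1},{"x":-0.024,"y":0,"z":-0.018,"ax":0,"ay":0,"az":0,"fingers":1},{"x":0,"y":0,"z":0,"ax":0,"ay":0,"az":0,"fingers":1}]' 40
python3 - <<'E'
from h import *
s=robot.state(); print({k:np.round(s[k],3).tolist() for k in("time","joint_positions","tcp_pos","ee_rot","ft_force")})
im,d=robot.camera("wrist"); cv2.imwrite("pics/w2.png",im[:,:,::-1]); np.save("w2.npy",d)
m=robot.camera_model("wrist"); P=cloud(m,d); P=P[d>0]
for h,r in((56,26),(78,19)):
    Q=P[(abs(P[:,2]-h)<4)]; print(len(Q), Q.mean(0) if len(Q) else 0,circ(Q,r-1.5) if len(Q)>20 else 0)
E
```

```text
time: 0.98
tcp_pos: [417.7, -341.8, 231.5]
ee_rot: [-1.573, 0.003, -2.805]
ft_force: [0.6, 0.4, 0.4]
width: 1.001
{'time': 0.983, 'joint_positions': [0.777, 0.258, -0.201, 1.846, 0.055, 1.042, -0.679], 'tcp_pos': [417.709, -341.805, 231.484], 'ee_rot': [-1.573, 0.003, -2.805], 'ft_force': [0.558, 0.377, 0.374]}
1587 [ 466.94832528 -189.54437638   55.61521428] [ 478.80434378 -184.13612142]
1275 [ 488.41622683 -171.92795666   76.18806607] [ 493.2480392  -184.98719356]
```

View pics/w2.png

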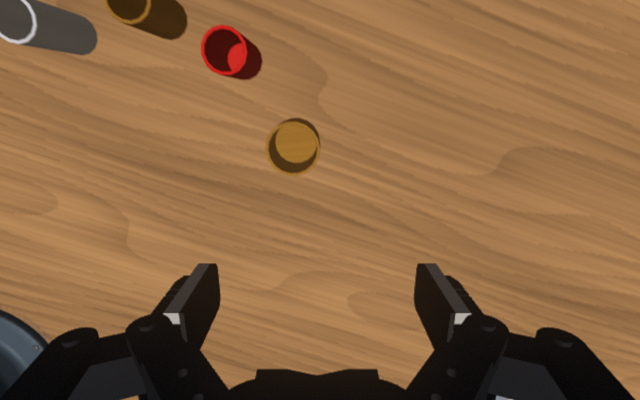

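The wrist view shows the middle cup's rim at about (293,146), a red cup at (225,50), and the small brass cup at the top edge (128,5).

```bash
cat >> h.py <<'E'
def rim(m,d,u,v,h,r,w=40,tol=3):
    "rim centre of a cup of radius r, rim height h, seen near pixel u,v"
    P=cloud(m,d)[max(v-w,0):v+w,max(u-w,0):u+w].reshape(-1,3); c0=ray(m,u,v,h)
    Q=P[(abs(P[:,2]-h)<tol)&(np.hypot(*(P[:,:2]-c0[:2]).T)<r+12)]
    c=circ(Q,r-1.5); return len(Q),Q[:,2].mean(),c
def totool(s,dv):
    from scipy.spatial.transform import Rotation as R
    return R.from_euler("xyz",s["ee_rot"]).as_matrix().T@np.array(dv)
E
python3 - <<'E'
from h import *
s=robot.state(); m=robot.camera_model("wrist"); d=np.load("w2.npy")
n,z,c=rim(m,d,293,146,56,26); print(n,z,c)
# colour check: ellipse of brass silhouette (rim outline) onto z=56
im=cv2.imread("pics/w2.png"); g=cv2.cvtColor(im,cv2.COLOR_BGR2HSV); 
dv=np.r_[c,231.5]-s["tcp_pos"]; print(dv,totool(s,dv))
E
```

```text
507 54.73120565064579 [ 437.05335951 -312.82044916]
[21.61741353 32.47753678  0.12272207] [-31.03769333  -0.06939245 -23.63841791]
```

```bash

python3 -m handwheel '[{"x":-0.0155,"y":0.01,"z":-0.012,"ax":0,"ay":0,"az":0,"fingers":1},{"x":-0.0155,"y":0.01,"z":-0.012,"ax":0,"ay":0,"az":0,"fingers":1},{"x":0,"y":0.04,"z":0,"ax":0,"ay":0,"az":0,"fingers":1},{"x":0,"y":0.03,"z":0,"ax":0,"ay":0,"az":0,"fingers":1},{"x":0,"y":0,"z":0,"ax":0,"ay":0,"az":0,"fingers":1},{"x":0,"y":0,"z":0,"ax":0,"ay":0,"az":0,"fingers":1}]' 40
python3 - <<'E'
from h import *
s=robot.state(); print({k:np.round(s[k],3).tolist() for k in("joint_positions",)})
m=robot.camera_model("wrist");im,d=robot.camera("wrist"); cv2.imwrite("pics/w3.png",im[:,:,::-1]); np.save("w3.npy",d)
P=cloud(m,d); q=np.array(m["R"])@[437,-313,56]+m["t"]; u,v=int(q[0]/q[2]*m["fx"]+m["cx"]),int(q[1]/q[2]*m["fy"]+m["cy"]); print(u,v)
print(rim(m,d,u,v,56,26,w=70))
E
```

```text
time: 1.53
tcp_pos: [433.2, -317.0, 140.3]
ee_rot: [-1.573, -0.003, -2.819]
ft_force: [1.4, 0.1, 1.4]
width: 1.004
{'joint_positions': [0.718, 0.359, -0.205, 1.945, 0.095, 0.85, -0.785]}
313 204
(926, np.float64(54.803851538829704), array([ 439.53202288, -308.88205956]))
```

View pics/w3.png

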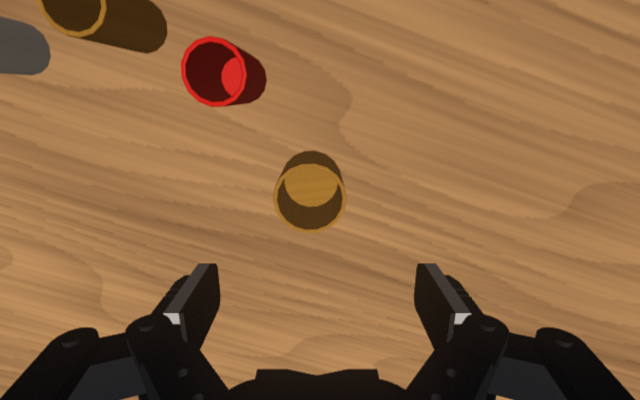

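The middle cup's rim is at about (310,197) and the finger midline at about column 320, which fits the measured offset. This estimate agrees with the mean of the scene and top views. I'll descend and grip.

```bash

python3 -m handwheel '[{"x":-0.0085,"y":0,"z":-0.0057,"ax":0,"ay":0,"az":0,"fingers":1},{"x":0,"y":0.035,"z":0,"ax":0,"ay":0,"az":0,"fingers":1},{"x":0,"y":0.035,"z":0,"ax":0,"ay":0,"az":0,"fingers":1},{"x":0,"y":0.034,"z":0,"ax":0,"ay":0,"az":0,"fingers":1},{"x":0,"y":0,"z":0,"ax":0,"ay":0,"az":0,"fingers":1},{"x":0,"y":0,"z":0,"ax":0,"ay":0,"az":0,"fingers":0.55},{"x":0,"y":0,"z":0,"ax":0,"ay":0,"az":0,"fingers":0.4},{"x":0,"y":0,"z":0,"ax":0,"ay":0,"az":0,"fingers":0.4},{"x":0,"y":0,"z":0,"ax":0,"ay":0,"az":0,"fingers":0.4},{"x":0,"y":0,"z":0,"ax":0,"ay":0,"az":0,"fingers":0.4}]' 40
python3 -m handwheel '[{"x":0,"y":0,"z":0,"ax":0,"ay":0,"az":0,"fingers":0.4},{"x":0,"y":0,"z":0,"ax":0,"ay":0,"az":0,"fingers":0.4}]'
```

```text
time: 2.42
tcp_pos: [443.1, -309.4, 40.7]
ee_rot: [-1.566, 0.004, -2.817]
ft_force: [-0.7, 1.6, 6.2]
width: 0.589
time: 2.58
tcp_pos: [443.1, -309.3, 40.7]
ee_rot: [-1.566, 0.004, -2.817]
ft_force: [-0.0, 0.8, 6.0]
width: 0.59
```

```bash

python3 -m handwheel '[{"x":0,"y":-0.01,"z":0,"ax":0,"ay":0,"az":0,"fingers":0.4},{"x":0,"y":-0.03,"z":0,"ax":0,"ay":0,"az":0,"fingers":0.4},{"x":0,"y":-0.04,"z":0,"ax":0,"ay":0,"az":0,"fingers":0.4},{"x":0,"y":-0.04,"z":0,"ax":0,"ay":0,"az":0,"fingers":0.4},{"x":0,"y":-0.04,"z":0,"ax":0,"ay":0,"az":0,"fingers":0.4},{"x":0,"y":-0.03,"z":0,"ax":0,"ay":0,"az":0,"fingers":0.4},{"x":-0.01,"y":0,"z":-0.015,"ax":0,"ay":0,"az":0,"fingers":0.4},{"x":-0.0193,"y":0,"z":-0.0308,"ax":0,"ay":0,"az":0,"fingers":0.4},{"x":-0.0193,"y":0,"z":-0.0308,"ax":0,"ay":0,"az":0,"fingers":0.4},{"x":-0.0193,"y":0,"z":-0.0308,"ax":0,"ay":0,"az":0,"fingers":0.4}]' 40
python3 -m handwheel '[{"x":-0.0193,"y":0,"z":-0.0308,"ax":0,"ay":0,"az":0,"fingers":0.4},{"x":-0.0193,"y":0,"z":-0.0308,"ax":0,"ay":0,"az":0,"fingers":0.4},{"x":-0.0193,"y":0,"z":-0.0308,"ax":0,"ay":0,"az":0,"fingers":0.4},{"x":-0.0193,"y":0,"z":-0.0308,"ax":0,"ay":0,"az":0,"fingers":0.4},{"x":-0.0193,"y":0,"z":-0.0308,"ax":0,"ay":0,"az":0,"fingers":0.4},{"x":-0.0193,"y":0,"z":-0.0308,"ax":0,"ay":0,"az":0,"fingers":0.4},{"x":-0.0193,"y":0,"z":-0.0308,"ax":0,"ay":0,"az":0,"fingers":0.4},{"x":-0.0193,"y":0,"z":-0.0308,"ax":0,"ay":0,"az":0,"fingers":0.4},{"x":-0.01,"y":0,"z":-0.016,"ax":0,"ay":0,"az":0,"fingers":0.4},{"x":0,"y":0,"z":0,"ax":0,"ay":0,"az":0,"fingers":0.4}]' 40
python3 -m handwheel '[{"x":0,"y":0,"z":0,"ax":0,"ay":0,"az":0,"fingers":0.4},{"x":0,"y":0,"z":0,"ax":0,"ay":0,"az":0,"fingers":0.4}]'
python3 - <<'E'
from h import *
s=robot.state(); print({k:np.round(s[k],3).tolist() for k in("joint_positions",)})
m=robot.camera_model("wrist");im,d=robot.camera("wrist"); cv2.imwrite("pics/w4.png",im[:,:,::-1]); np.save("w4.npy",d)
q=np.array(m["R"])@[583,128,64]+m["t"]; u,v=int(q[0]/q[2]*m["fx"]+m["cx"]),int(q[1]/q[2]*m["fy"]+m["cy"]); print(u,v)
print(rim(m,d,u,v,64,33,w=60))
E
```

```text
time: 3.42
tcp_pos: [470.9, -183.7, 229.4]
ee_rot: [-1.569, 0.002, -2.818]
ft_force: [0.4, 0.7, -2.2]
width: 0.589
time: 4.25
tcp_pos: [543.1, 122.8, 229.4]
ee_rot: [-1.574, 0.004, -2.808]
ft_force: [-0.5, -0.1, -2.0]
width: 0.59
time: 4.42
tcp_pos: [542.9, 115.0, 228.1]
ee_rot: [-1.569, 0.0, -2.818]
ft_force: [0.1, 0.4, -3.6]
width: 0.593
{'joint_positions': [0.084, 0.313, -0.458, 1.806, 0.159, 1.059, -1.681]}
316 137
(727, np.float64(62.86338763067511), array([582.90375651, 128.15984895]))
```

View pics/w4.png

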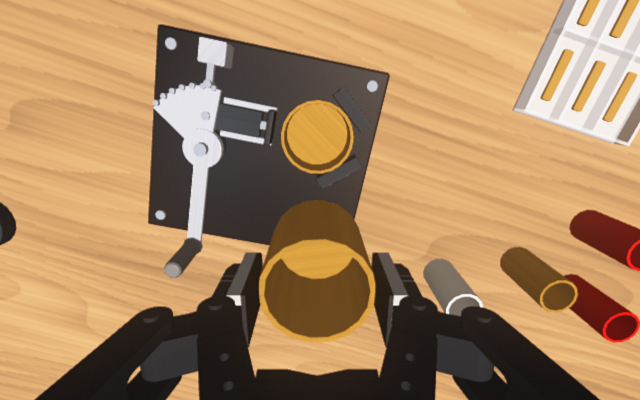

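The wrist view shows the cup held between the pads with its rim at (317,288), the large cup at (317,136), the lever's pivot at (201,149) and the handle's top at (173,270). I'll measure the held rim, and the handle and other cups from the same picture.

```bash
python3 - <<'E'
from h import *
s=robot.state();m=robot.camera_model("wrist");d=np.load("w4.npy");P=cloud(m,d)
Q=P[230:345,250:385].reshape(-1,3);Q=Q[(Q[:,2]>170)]
print("max z",np.percentile(Q[:,2],[50,90,97,99]))
h=np.percentile(Q[:,2],97)
for hh in(h,243.4):
    try:r=rim(m,d,317,288,hh,26,w=66);print(r, r[2]-np.array(s["tcp_pos"])[:2])
    except Exception as e:print(e)
for e in((262,288),(374,288),(317,341)): print(ray(m,*e,243.4))
print("tcp",s["tcp_pos"],s["ee_rot"])
print("white",rim(m,d,464,305,78,19),"small",rim(m,d,558,295,78,19)); print("redR",rim(m,d,620,327,78,19))
Q=P[225:285,160:205].reshape(-1,3);Q=Q[abs(Q[:,2]-111)<3];print("handle",len(Q),Q.mean(0), "ray",ray(m,173,270,111))
print("pivot",ray(m,201,149,65))
E
```

```text
max z [230.76182427 243.10585531 256.89680939 262.01136227]
(260, np.float64(256.50036501218995), array([543.00360299, 114.38654855])) [ 0.00087564 -0.12961121]
(2665, np.float64(242.14998747548867), array([540.2547261 , 113.43510346])) [-2.74800125 -1.0810563 ]
[535.34063616 136.42449733 243.4       ]
[550.49668686  90.9733275  243.4       ]
[516.82820906 105.43042951 243.4       ]
tcp [543.00272735 114.51615976 227.93607103] [-1.56928650e+00  1.85840606e-04 -2.81906590e+00]
white (164, np.float64(76.3437183692684), array([468.11355999, -68.13099417])) small (326, np.float64(76.37950700297762), array([ 512.24261402, -150.5961426 ]))
redR (315, np.float64(76.22855515292876), array([ 500.19094061, -231.56554323]))
handle 210 [441.42521712 212.22257836 109.49224795] ray [442.18206063 210.82914039 111.        ]
pivot [540.23214964 223.42255975  65.        ]
```

```bash

python3 -m handwheel '[{"x":-0.022,"y":0,"z":-0.0004,"ax":0,"ay":0,"az":0,"fingers":0.4},{"x":-0.022,"y":0,"z":-0.0003,"ax":0,"ay":0,"az":0,"fingers":0.4},{"x":0,"y":0.03,"z":0,"ax":0,"ay":0,"az":0,"fingers":0.4},{"x":0,"y":0.035,"z":0,"ax":0,"ay":0,"az":0,"fingers":0.4},{"x":0,"y":0.035,"z":0,"ax":0,"ay":0,"az":0,"fingers":0.4},{"x":0,"y":0.017,"z":0,"ax":0,"ay":0,"az":0,"fingers":0.4},{"x":0,"y":0,"z":0,"ax":0,"ay":0,"az":0,"fingers":0.4},{"x":0,"y":0,"z":0,"ax":0,"ay":0,"az":0,"fingers":0.4},{"x":0,"y":0,"z":0,"ax":0,"ay":0,"az":0,"fingers":0.4}]' 40
python3 - <<'E'
from h import *
s=robot.state();m=robot.camera_model("wrist");im,d=robot.camera("wrist"); cv2.imwrite("pics/w5.png",im[:,:,::-1]); np.save("w5.npy",d)
print(s["tcp_pos"]); 
def px(p):
    q=np.array(m["R"])@p+m["t"]; return int(q[0]/q[2]*m["fx"]+m["cx"]),int(q[1]/q[2]*m["fy"]+m["cy"])
u,v=px([582.9,128.2,64]);print(u,v)
P=cloud(m,d);Q=P.reshape(-1,3);c=np.array([582.9,128.2])
Q=Q[(abs(Q[:,2]-63)<2.5)&(abs(np.hypot(*(Q[:,:2]-c).T)-31.5)<6)];print(len(Q),circ(Q,31.5))
E
```

```text
time: 5.22
tcp_pos: [585.9, 130.4, 112.1]
ee_rot: [-1.57, 0.003, -2.818]
ft_force: [0.3, 0.3, -2.1]
width: 0.59
[585.89433273 130.43363361 112.11895455]
318 235
952 [582.46319227 128.00372996]
```

View pics/w5.png

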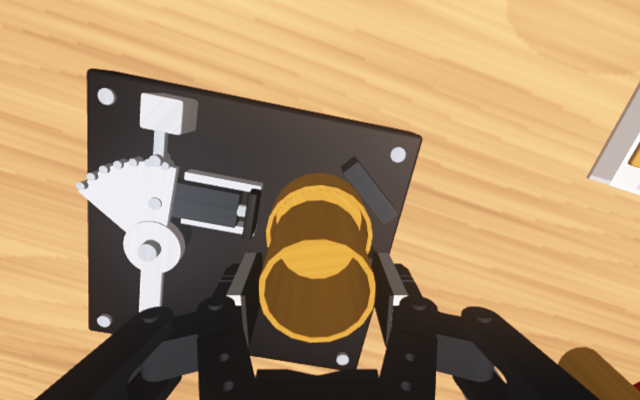

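The held cup hangs right above the large cup, whose rim centre now measures (582.5,128.0). I'll correct by 2 mm and lower.

```bash

python3 -m handwheel '[{"x":0.002,"y":0,"z":0.001,"ax":0,"ay":0,"az":0,"fingers":0.4},{"x":0,"y":0,"z":0,"ax":0,"ay":0,"az":0,"fingers":0.4},{"x":0,"y":0.01,"z":0,"ax":0,"ay":0,"az":0,"fingers":0.4},{"x":0,"y":0.008,"z":0,"ax":0,"ay":0,"az":0,"fingers":0.4},{"x":0,"y":0,"z":0,"ax":0,"ay":0,"az":0,"fingers":0.4},{"x":0,"y":0,"z":0,"ax":0,"ay":0,"az":0,"fingers":0.4}]' 40
python3 -m handwheel '[{"x":0,"y":0.008,"z":0,"ax":0,"ay":0,"az":0,"fingers":0.4},{"x":0,"y":0.006,"z":0,"ax":0,"ay":0,"az":0,"fingers":0.4},{"x":0,"y":0.004,"z":0,"ax":0,"ay":0,"az":0,"fingers":0.4},{"x":0,"y":0,"z":0,"ax":0,"ay":0,"az":0,"fingers":0.4},{"x":0,"y":0,"z":0,"ax":0,"ay":0,"az":0,"fingers":0.4}]' 40
```

```text
time: 5.77
tcp_pos: [582.5, 129.3, 91.3]
ee_rot: [-1.571, -0.002, -2.817]
ft_force: [-0.6, -0.2, -2.0]
width: 0.59
time: 6.18
tcp_pos: [582.6, 129.4, 74.8]
ee_rot: [-1.57, -0.001, -2.817]
ft_force: [-3.3, -0.6, 5.0]
width: 0.591
```

The cup seated at TCP z 74.8 (74.7 expected), with the force rising by 7 N. I'll release, rise, and turn the gripper so it clears the red and white cups at the small cup.

```bash

python3 -m handwheel '[{"x":0,"y":-0.001,"z":0,"ax":0,"ay":0,"az":0,"fingers":0.75},{"x":0,"y":0,"z":0,"ax":0,"ay":0,"az":0,"fingers":0.75},{"x":0,"y":0,"z":0,"ax":0,"ay":0,"az":0,"fingers":0.75},{"x":0,"y":0,"z":0,"ax":0,"ay":0,"az":0,"fingers":0.75},{"x":0,"y":-0.01,"z":0,"ax":0,"ay":0,"az":0,"fingers":0.75},{"x":0,"y":-0.03,"z":0,"ax":0,"ay":0,"az":0,"fingers":0.75},{"x":0,"y":-0.04,"z":0,"ax":0,"ay":0,"az":0,"fingers":0.75},{"x":0,"y":-0.04,"z":0,"ax":0,"ay":-7,"az":0,"fingers":0.75},{"x":0,"y":-0.03,"z":0,"ax":0,"ay":-7,"az":0,"fingers":0.75},{"x":0,"y":0,"z":0,"ax":0,"ay":-7,"az":0,"fingers":0.75}]' 40
python3 -m handwheel '[{"x":0,"y":0,"z":0,"ax":0,"ay":-7,"az":0,"fingers":0.75},{"x":0,"y":0,"z":0,"ax":0,"ay":-7,"az":0,"fingers":0.75},{"x":0,"y":0,"z":0,"ax":0,"ay":-7,"az":0,"fingers":0.75},{"x":0,"y":0,"z":0,"ax":0,"ay":-7,"az":0,"fingers":0.75},{"x":0,"y":0,"z":0,"ax":0,"ay":-7,"az":0,"fingers":0.75},{"x":0,"y":0,"z":0,"ax":0,"ay":-7,"az":0,"fingers":0.75},{"x":0,"y":0,"z":0,"ax":0,"ay":-7,"az":0,"fingers":0.75},{"x":0,"y":0,"z":0,"ax":0,"ay":-7,"az":0,"fingers":0.75},{"x":0,"y":0,"z":0,"ax":0,"ay":-7,"az":0,"fingers":0.75},{"x":0,"y":0,"z":0,"ax":0,"ay":0,"az":0,"fingers":0.75}]' 40
python3 - <<'E'
from h import *
s=robot.state(); print(np.round(s["joint_positions"],2))
im,d=robot.camera("top"); np.save("top1.npy",d); cv2.imwrite("pics/top1.png",im[:,:,::-1])
im,d=robot.camera("scene"); np.save("scene1.npy",d); cv2.imwrite("pics/scene1.png",im[:,:,::-1])
from scipy.spatial.transform import Rotation as R
print(R.from_euler("xyz",s["ee_rot"]).as_matrix().round(3))
print("to small hover (512.2,-150.6):",totool(s,np.array([512.2,-150.6,s["tcp_pos"][2]])-s["tcp_pos"]))
E
```

```text
time: 7.02
tcp_pos: [586.7, 131.3, 233.8]
ee_rot: [-1.564, 0.013, -2.444]
ft_force: [1.3, 0.3, 0.6]
width: 0.748
time: 7.85
tcp_pos: [583.1, 129.3, 225.8]
ee_rot: [-1.57, 0.0, -1.349]
ft_force: [0.0, 0.6, -0.6]
width: 0.755
[ 0.28  0.45 -0.77  1.7   0.34  1.13 -0.37]
[[ 0.22   0.     0.975]
 [-0.975  0.     0.22 ]
 [-0.    -1.     0.   ]]
to small hover (512.2,-150.6): [ 2.57429146e+02 -1.16709229e-01 -1.30754111e+02]
```

```bash

python3 -m handwheel '[{"x":0.02,"y":0,"z":-0.008,"ax":0,"ay":0,"az":0,"fingers":0.75},{"x":0.033,"y":0,"z":-0.0145,"ax":0,"ay":0,"az":0,"fingers":0.75},{"x":0,"y":0,"z":0,"ax":0,"ay":0,"az":0,"fingers":0.75},{"x":0,"y":0,"z":0,"ax":0,"ay":0,"az":0,"fingers":0.75}]'
python3 - <<'E'
from h import *
s=robot.state();m=robot.camera_model("wrist");im,d=robot.camera("wrist"); cv2.imwrite("pics/w6.png",im[:,:,::-1]); np.save("w6.npy",d)
def px(p):
    q=np.array(m["R"])@p+m["t"]; return int(q[0]/q[2]*m["fx"]+m["cx"]),int(q[1]/q[2]*m["fy"]+m["cy"])
u,v=px([582.5,128,90]);print(u,v,"middle",rim(m,d,u,v,90,26,60)); print("large",rim(m,d,*px([582.5,128,64]),64,33,60))
E
python3 -m handwheel '[{"x":0.033,"y":0,"z":-0.0145,"ax":0,"ay":0,"az":0,"fingers":0.75},{"x":0.033,"y":0,"z":-0.0145,"ax":0,"ay":0,"az":0,"fingers":0.75},{"x":0.033,"y":0,"z":-0.0145,"ax":0,"ay":0,"az":0,"fingers":0.75},{"x":0.033,"y":0,"z":-0.0145,"ax":0,"ay":0,"az":0,"fingers":0.75},{"x":0.033,"y":0,"z":-0.0145,"ax":0,"ay":0,"az":0,"fingers":0.75},{"x":0.033,"y":0,"z":-0.0145,"ax":0,"ay":0,"az":0,"fingers":0.75},{"x":0.033,"y":0,"z":-0.0145,"ax":0,"ay":0,"az":0,"fingers":0.75},{"x":0.013,"y":0.03,"z":-0.007,"ax":0,"ay":0,"az":0,"fingers":0.75},{"x":0,"y":0,"z":0,"ax":0,"ay":0,"az":0,"fingers":0.75},{"x":0,"y":0,"z":0,"ax":0,"ay":0,"az":0,"fingers":0.75}]'
python3 - <<'E'
from h import *
s=robot.state();m=robot.camera_model("wrist");im,d=robot.camera("wrist"); cv2.imwrite("pics/w7.png",im[:,:,::-1]); np.save("w7.npy",d)
def px(p):
    q=np.array(m["R"])@p+m["t"]; return int(q[0]/q[2]*m["fx"]+m["cx"]),int(q[1]/q[2]*m["fy"]+m["cy"])
print(px([512.2,-150.6,78])); r=rim(m,d,*px([512.2,-150.6,78]),78,19,50);print(r)
print("tool shift",totool(s,np.r_[r[2],0]-np.r_[s["tcp_pos"][:2],0]))
a=cv2.imread("pics/w6.png");b=im[:,:,::-1];cv2.imwrite("pics/c67.png",np.hstack([cv2.resize(a,(400,250)),cv2.resize(b,(400,250))]))
E
```

```text
time: 8.28
tcp_pos: [572.7, 69.9, 225.3]
ee_rot: [-1.571, -0.002, -1.358]
ft_force: [-0.1, 1.1, -0.5]
width: 0.751
342 124 middle (712, np.float64(88.85747217211296), array([578.5916226, 128.4641456]))
large (881, np.float64(62.96321298395945), array([580.93674184, 128.16273765]))
time: 9.17
tcp_pos: [519.4, -188.3, 194.4]
ee_rot: [-1.573, 0.002, -1.352]
ft_force: [0.7, 0.0, 1.2]
width: 0.748
(317, 148)
(554, np.float64(76.8007951700554), array([ 511.80356987, -150.85756061]))
tool shift [-38.1826554    0.08813712   0.68540355]
```

View pics/c67.png

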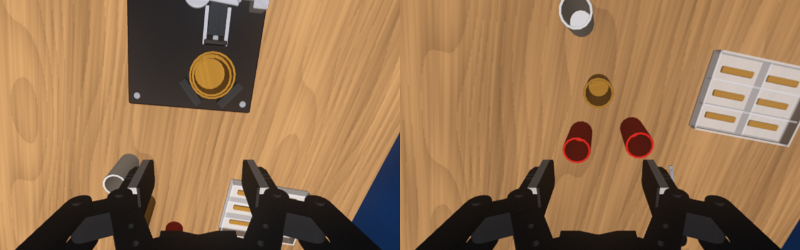

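The left half shows the middle cup inside the large one: its rim at 88.9 mm against 90 nominal, the same 1 mm bias as the large rim, so it is seated. The right half shows the small brass cup ahead at (317,148) in full-size pixels, with red cups closer in and the white one beyond, so the side gaps are clear for gripping.

```bash

python3 -m handwheel '[{"x":-0.019,"y":0,"z":0.0004,"ax":0,"ay":0,"az":0,"fingers":0.75},{"x":-0.019,"y":0,"z":0.0003,"ax":0,"ay":0,"az":0,"fingers":0.75},{"x":0,"y":0.03,"z":0,"ax":0,"ay":0,"az":0,"fingers":0.75},{"x":0,"y":0.03,"z":0,"ax":0,"ay":0,"az":0,"fingers":0.75},{"x":0,"y":0,"z":0,"ax":0,"ay":0,"az":0,"fingers":0.75},{"x":0,"y":0,"z":0,"ax":0,"ay":0,"az":0,"fingers":0.75}]'
python3 - <<'E'
from h import *
s=robot.state();m=robot.camera_model("wrist");im,d=robot.camera("wrist"); cv2.imwrite("pics/w8.png",im[:,:,::-1])
def px(p):
    q=np.array(m["R"])@p+m["t"]; return int(q[0]/q[2]*m["fx"]+m["cx"]),int(q[1]/q[2]*m["fy"]+m["cy"])
print(px([512.2,-150.6,78])); r=rim(m,d,*px([512.2,-150.6,78]),78,19,60);print(r)
print("tool shift",totool(s,np.r_[r[2],0]-np.r_[s["tcp_pos"][:2],0]))
E
```

```text
time: 9.72
tcp_pos: [512.9, -149.5, 135.8]
ee_rot: [-1.571, 0.001, -1.347]
ft_force: [-0.0, 0.2, 0.6]
width: 0.75
(313, 224)
(786, np.float64(76.76991266158186), array([ 511.74908306, -150.66338213]))
tool shift [ 9.26303062e-01 -8.72484859e-04 -1.39381384e+00]
```

```bash

python3 -m handwheel '[{"x":0.001,"y":0.03,"z":-0.0013,"ax":0,"ay":0,"az":0,"fingers":0.75},{"x":0,"y":0.03,"z":0,"ax":0,"ay":0,"az":0,"fingers":0.75},{"x":0,"y":0.015,"z":0,"ax":0,"ay":0,"az":0,"fingers":0.75},{"x":0,"y":0,"z":0,"ax":0,"ay":0,"az":0,"fingers":0.75},{"x":0,"y":0,"z":0,"ax":0,"ay":0,"az":0,"fingers":0.5},{"x":0,"y":0,"z":0,"ax":0,"ay":0,"az":0,"fingers":0.25},{"x":0,"y":0,"z":0,"ax":0,"ay":0,"az":0,"fingers":0.25},{"x":0,"y":0,"z":0,"ax":0,"ay":0,"az":0,"fingers":0.25},{"x":0,"y":0,"z":0,"ax":0,"ay":0,"az":0,"fingers":0.25},{"x":0,"y":0,"z":0,"ax":0,"ay":0,"az":0,"fingers":0.25}]' 40
python3 -m handwheel '[{"x":0,"y":0,"z":0,"ax":0,"ay":0,"az":0,"fingers":0.25},{"x":0,"y":0,"z":0,"ax":0,"ay":0,"az":0,"fingers":0.25}]'
```

```text
time: 10.6
tcp_pos: [513.3, -153.2, 62.8]
ee_rot: [-1.567, -0.002, -1.351]
ft_force: [-1.5, -0.1, 7.0]
width: 0.412
time: 10.77
tcp_pos: [513.3, -153.2, 62.8]
ee_rot: [-1.567, -0.002, -1.351]
ft_force: [-1.8, 0.4, 6.5]
width: 0.416
```

```bash

python3 -m handwheel '[{"x":0,"y":-0.01,"z":0,"ax":0,"ay":0,"az":0,"fingers":0.25},{"x":0,"y":-0.03,"z":0,"ax":0,"ay":0,"az":0,"fingers":0.25},{"x":0,"y":-0.04,"z":0,"ax":0,"ay":0,"az":0,"fingers":0.25},{"x":0,"y":-0.04,"z":0,"ax":0,"ay":0,"az":0,"fingers":0.25},{"x":0,"y":-0.04,"z":0,"ax":0,"ay":0,"az":0,"fingers":0.25},{"x":0,"y":-0.02,"z":0,"ax":0,"ay":0,"az":0,"fingers":0.25},{"x":-0.016,"y":0,"z":0.009,"ax":0,"ay":0,"az":0,"fingers":0.25},{"x":-0.0314,"y":0,"z":0.0181,"ax":0,"ay":0,"az":0,"fingers":0.25},{"x":-0.0314,"y":0,"z":0.0181,"ax":0,"ay":0,"az":0,"fingers":0.25},{"x":-0.0314,"y":0,"z":0.0181,"ax":0,"ay":0,"az":0,"fingers":0.25}]' 40
python3 -m handwheel '[{"x":-0.0314,"y":0,"z":0.0181,"ax":0,"ay":0,"az":0,"fingers":0.25},{"x":-0.0314,"y":0,"z":0.0181,"ax":0,"ay":0,"az":0,"fingers":0.25},{"x":-0.0314,"y":0,"z":0.0181,"ax":0,"ay":0,"az":0,"fingers":0.25},{"x":-0.016,"y":0,"z":0.009,"ax":0,"ay":0,"az":0,"fingers":0.25},{"x":0,"y":0,"z":0,"ax":0,"ay":0,"az":0,"fingers":0.25},{"x":0,"y":0,"z":0,"ax":0,"ay":0,"az":0,"fingers":0.25},{"x":0,"y":0,"z":0,"ax":0,"ay":0,"az":0,"fingers":0.25}]' 40
cat >> h.py <<'E'
def px(m,p):
    q=np.array(m["R"])@p+m["t"]; return int(q[0]/q[2]*m["fx"]+m["cx"]),int(q[1]/q[2]*m["fy"]+m["cy"])
E
python3 - <<'E'
from h import *
np.set_printoptions(precision=2,suppress=True)
s=robot.state();m=robot.camera_model("wrist");im,d=robot.camera("wrist"); cv2.imwrite("pics/w9.png",im[:,:,::-1]);np.save("w9.npy",d)
print(s["tcp_pos"],np.round(s["joint_positions"],2))
u,v=px(m,[579.5,128,90]);print(u,v); r=rim(m,d,u,v,90,26,50); print("middle",r, "large",rim(m,d,u,v,64,33,60))
hz=s["tcp_pos"][2]+15.2; u,v=px(m,[*s["tcp_pos"][:2],hz]); hr=rim(m,d,u,v,hz-1,19,60,2);print("held",(u,v),hr,hr[2]-s["tcp_pos"][:2])
dv=np.r_[r[2]-hr[2],0]; print("shift",dv,totool(s,dv))
E
```

```text
time: 11.6
tcp_pos: [549.0, -30.8, 241.6]
ee_rot: [-1.57, -0.001, -1.352]
ft_force: [0.4, -0.5, -2.3]
width: 0.412
time: 12.18
tcp_pos: [586.5, 88.6, 240.6]
ee_rot: [-1.571, -0.001, -1.351]
ft_force: [-0.2, -0.6, -2.5]
width: 0.414
[586.52  88.58 240.59] [ 0.36  0.44 -0.79  1.69  0.33  1.16 -0.3 ]
317 140
middle (624, np.float64(88.87195352298049), array([578.68, 128.57])) large (685, np.float64(63.02131947326848), array([581.02, 128.12]))
held (314, 284) (1959, np.float64(254.72267128867253), array([586.89,  91.45])) [0.37 2.87]
shift [-8.21 37.13  0.  ] [-38.02  -0.05   0.07]
```

View pics/w9.png

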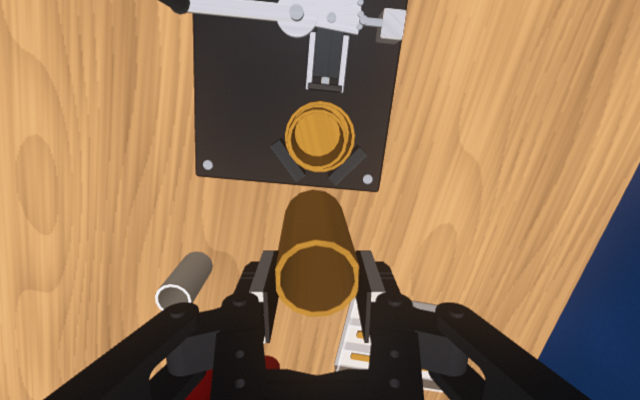

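```bash
python3 - <<'E'
from h import *
np.set_printoptions(precision=2,suppress=True)
s=robot.state();m=robot.camera_model("wrist");t=np.array(s["tcp_pos"]);hz=t[2]+15.2
for e in((275,278),(358.5,278),(317,316)): print(totool(s,ray(m,*e,hz)-t))
# same edge method on the middle rim, from the depth-free picture
for e in((291,132),(347,132)): print("mid",totool(s,ray(m,*e,90)-t))
E
```

```text
[ -3.27 -15.2  -16.72]
[ -3.27 -15.21  18.7 ]
[ 15.69 -15.18   1.1 ]
mid [-47.21 150.42 -20.9 ]
mid [-47.21 150.4   26.89]
```

```bash

python3 -m handwheel '[{"x":-0.019,"y":0,"z":0,"ax":0,"ay":0,"az":0,"fingers":0.25},{"x":-0.019,"y":0,"z":0,"ax":0,"ay":0,"az":0,"fingers":0.25},{"x":0,"y":0.035,"z":0,"ax":0,"ay":0,"az":0,"fingers":0.25},{"x":0,"y":0.035,"z":0,"ax":0,"ay":0,"az":0,"fingers":0.25},{"x":0,"y":0.008,"z":0,"ax":0,"ay":0,"az":0,"fingers":0.25},{"x":0,"y":0,"z":0,"ax":0,"ay":0,"az":0,"fingers":0.25},{"x":0,"y":0,"z":0,"ax":0,"ay":0,"az":0,"fingers":0.25},{"x":0,"y":0,"z":0,"ax":0,"ay":0,"az":0,"fingers":0.25}]' 40
python3 - <<'E'
from h import *
np.set_printoptions(precision=2,suppress=True)
s=robot.state();m=robot.camera_model("wrist");im,d=robot.camera("wrist"); cv2.imwrite("pics/w10.png",im[:,:,::-1]);t=np.array(s["tcp_pos"])
P=cloud(m,d).reshape(-1,3);c=np.array([578.7,128.6])
Q=P[(abs(P[:,2]-89)<2.5)&(abs(np.hypot(*(P[:,:2]-c).T)-24.5)<5)];f=circ(Q,24.5)
# far-side arc only is seen; held centre = tcp + tool(-3,0,1)
print(len(Q),f,"mid in tool",totool(s,np.r_[f,t[2]]-t))
hr=rim(m,d,*px(m,[*t[:2],t[2]+15]),t[2]+14.2,19,60,2);print("held",totool(s,np.r_[hr[2],t[2]]-t))
E
```

```text
time: 12.9
tcp_pos: [580.0, 126.7, 164.5]
ee_rot: [-1.567, 0.0, -1.352]
ft_force: [0.9, 0.6, -1.6]
width: 0.417
637 [578.71 128.42] mid in tool [-1.96 -0.   -0.87]
held [-2.75  0.    0.88]
```

```bash

python3 -m handwheel '[{"x":0.001,"y":0,"z":-0.0015,"ax":0,"ay":0,"az":0,"fingers":0.25},{"x":0,"y":0.007,"z":0,"ax":0,"ay":0,"az":0,"fingers":0.25},{"x":0,"y":0.008,"z":0,"ax":0,"ay":0,"az":0,"fingers":0.25},{"x":0,"y":0.008,"z":0,"ax":0,"ay":0,"az":0,"fingers":0.25},{"x":0,"y":0,"z":0,"ax":0,"ay":0,"az":0,"fingers":0.25},{"x":0,"y":0,"z":0,"ax":0,"ay":0,"az":0,"fingers":0.25}]' 40
python3 -m handwheel '[{"x":0,"y":0.012,"z":0,"ax":0,"ay":0,"az":0,"fingers":0.25},{"x":0,"y":0.012,"z":0,"ax":0,"ay":0,"az":0,"fingers":0.25},{"x":0,"y":0.008,"z":0,"ax":0,"ay":0,"az":0,"fingers":0.25},{"x":0,"y":0,"z":0,"ax":0,"ay":0,"az":0,"fingers":0.25},{"x":0,"y":0,"z":0,"ax":0,"ay":0,"az":0,"fingers":0.25}]' 40
```

```text
time: 13.45
tcp_pos: [577.1, 125.3, 138.5]
ee_rot: [-1.572, 0.0, -1.351]
ft_force: [0.2, -0.1, -1.4]
width: 0.416
time: 13.87
tcp_pos: [576.7, 125.3, 106.3]
ee_rot: [-1.573, 0.0, -1.351]
ft_force: [0.3, 0.1, -1.7]
width: 0.41
```

```bash

python3 -m handwheel '[{"x":0,"y":0.002,"z":0.0013,"ax":0,"ay":0,"az":0,"fingers":0.25},{"x":0,"y":0.003,"z":0,"ax":0,"ay":0,"az":0,"fingers":0.25},{"x":0,"y":0.0015,"z":0,"ax":0,"ay":0,"az":0,"fingers":0.25},{"x":0,"y":0,"z":0,"ax":0,"ay":0,"az":0,"fingers":0.25},{"x":0,"y":0,"z":0,"ax":0,"ay":0,"az":0,"fingers":0.25}]' 40
```

```text
time: 14.28
tcp_pos: [578.5, 125.8, 101.0]
ee_rot: [-1.57, -0.0, -1.351]
ft_force: [-0.8, -0.1, -0.9]
width: 0.413
```

```bash

python3 -m handwheel '[{"x":0,"y":0.001,"z":0,"ax":0,"ay":0,"az":0,"fingers":0.4},{"x":0,"y":0,"z":0,"ax":0,"ay":0,"az":0,"fingers":0.65},{"x":0,"y":0,"z":0,"ax":0,"ay":0,"az":0,"fingers":0.65},{"x":0,"y":0,"z":0,"ax":0,"ay":0,"az":0,"fingers":0.65},{"x":0,"y":-0.01,"z":0,"ax":0,"ay":0,"az":0,"fingers":0.65},{"x":0,"y":-0.03,"z":0,"ax":0,"ay":0,"az":0,"fingers":0.65},{"x":0,"y":-0.04,"z":0,"ax":0,"ay":0,"az":0,"fingers":0.65},{"x":0,"y":-0.04,"z":0,"ax":0,"ay":0,"az":0,"fingers":0.65},{"x":0,"y":-0.01,"z":0,"ax":0,"ay":6.84,"az":0,"fingers":0.65},{"x":0,"y":0,"z":0,"ax":0,"ay":6.84,"az":0,"fingers":0.65}]' 40
python3 -m handwheel '[{"x":0,"y":0,"z":0,"ax":0,"ay":6.84,"az":0,"fingers":0.65},{"x":0,"y":0,"z":0,"ax":0,"ay":6.84,"az":0,"fingers":0.65},{"x":0,"y":0,"z":0,"ax":0,"ay":6.84,"az":0,"fingers":0.65},{"x":0,"y":0,"z":0,"ax":0,"ay":6.84,"az":0,"fingers":0.65},{"x":0,"y":0,"z":0,"ax":0,"ay":6.84,"az":0,"fingers":0.65},{"x":0,"y":0,"z":0,"ax":0,"ay":6.84,"az":0,"fingers":0.65},{"x":0,"y":0,"z":0,"ax":0,"ay":6.84,"az":0,"fingers":0.65},{"x":0,"y":0,"z":0,"ax":0,"ay":6.84,"az":0,"fingers":0.65},{"x":0,"y":0,"z":0,"ax":0,"ay":6.84,"az":0,"fingers":0.65},{"x":0,"y":0,"z":0,"ax":0,"ay":6.84,"az":0,"fingers":0.65}]' 40
python3 -m handwheel '[{"x":0,"y":0,"z":0,"ax":0,"ay":6.84,"az":0,"fingers":0.65},{"x":0,"y":0,"z":0,"ax":0,"ay":6.84,"az":0,"fingers":0.65},{"x":0.034,"y":0,"z":-0.0215,"ax":0,"ay":6.84,"az":0,"fingers":0.65},{"x":0.034,"y":0,"z":-0.0215,"ax":0,"ay":0,"az":0,"fingers":0.65},{"x":0.034,"y":0,"z":-0.0215,"ax":0,"ay":0,"az":0,"fingers":0.65},{"x":0,"y":0,"z":0,"ax":0,"ay":0,"az":0,"fingers":0.65},{"x":0,"y":0,"z":0,"ax":0,"ay":0,"az":0,"fingers":0.65},{"x":0,"y":0,"z":0,"ax":0,"ay":0,"az":0,"fingers":0.65}]' 40
python3 - <<'E'
from h import *
np.set_printoptions(precision=2,suppress=True)
s=robot.state();m=robot.camera_model("wrist");im,d=robot.camera("wrist"); cv2.imwrite("pics/w11.png",im[:,:,::-1]);np.save("w11.npy",d)
print(np.round(s["joint_positions"],2))
for n,h,r in(("small",116,19),("middle",90,26),("large",64,33)): print(n,rim(m,d,*px(m,[579,128,h]),h,r,60))
u,v=px(m,[441.5,212,111]);P=cloud(m,d)[max(v-40,0):v+40,max(u-40,0):u+40].reshape(-1,3);Q=P[abs(P[:,2]-110)<3];print("handle",(u,v),len(Q),Q.mean(0) if len(Q) else 0)
E
```

```text
time: 15.12
tcp_pos: [580.8, 127.1, 235.2]
ee_rot: [-1.562, 0.003, -1.595]
ft_force: [-0.1, -0.0, -0.5]
width: 0.65
time: 15.95
tcp_pos: [578.5, 126.0, 230.6]
ee_rot: [-1.571, 0.001, -2.789]
ft_force: [0.1, -0.1, -0.3]
width: 0.65
time: 16.62
tcp_pos: [474.7, 186.0, 230.6]
ee_rot: [-1.571, 0.002, -3.141]
ft_force: [-0.2, -0.0, -0.8]
width: 0.649
[-0.05  0.24 -0.47  1.9   0.12  1.03 -2.15]
small (714, np.float64(114.79810139158593), array([577.21, 128.18]))
middle (739, np.float64(89.11233664839095), array([578.18, 127.93]))
large (816, np.float64(63.08672077286502), array([580.87, 127.57]))
handle (285, 234) 239 [441.06 212.62 109.52]
```

View pics/w11.png

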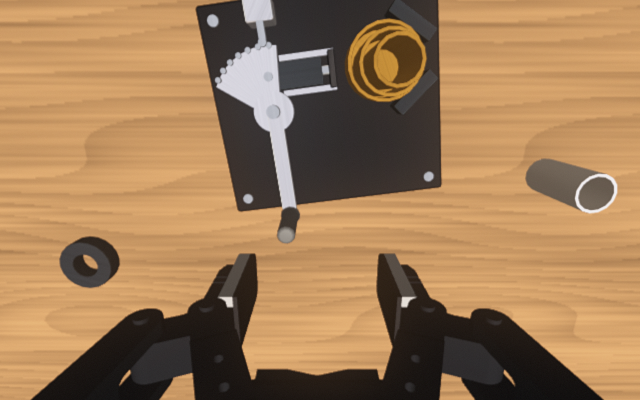

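All three cups are nested, with rims at 114.8, 89.1 and 63.1 mm (116, 90 and 64 nominal, about 1 mm of bias). The handle's top is at (286,235) in the picture, at about (441.1,212.5). I'll go down onto it.

```bash

python3 -m handwheel '[{"x":0.017,"y":0,"z":-0.013,"ax":0,"ay":0,"az":0,"fingers":0.6},{"x":0.0165,"y":0,"z":-0.0133,"ax":0,"ay":0,"az":0,"fingers":0.6},{"x":0,"y":0.035,"z":0,"ax":0,"ay":0,"az":0,"fingers":0.6},{"x":0,"y":0.035,"z":0,"ax":0,"ay":0,"az":0,"fingers":0.6},{"x":0,"y":0,"z":0,"ax":0,"ay":0,"az":0,"fingers":0.6},{"x":0,"y":0,"z":0,"ax":0,"ay":0,"az":0,"fingers":0.6},{"x":0,"y":0,"z":0,"ax":0,"ay":0,"az":0,"fingers":0.6}]' 40
python3 - <<'E'
from h import *
s=robot.state();m=robot.camera_model("wrist");im,d=robot.camera("wrist"); cv2.imwrite("pics/w12.png",im[:,:,::-1])
t=np.array(s["tcp_pos"]);u,v=px(m,[441.2,212.4,111]);P=cloud(m,d)[v-60:v+60,u-60:u+60].reshape(-1,3);Q=P[abs(P[:,2]-110)<2];c=Q.mean(0);print((u,v),len(Q),c,totool(s,c-t))
E
```

```text
time: 17.25
tcp_pos: [442.3, 212.4, 161.0]
ee_rot: [-1.572, 0.002, 3.14]
ft_force: [-0.6, -0.4, -0.2]
width: 0.602
(317, 230) 418 [440.89513162 212.76878482 109.69356296] [ 1.50976977 51.34547008 -0.32849888]
```

```bash

python3 -m handwheel '[{"x":0.001,"y":0.03,"z":0,"ax":0,"ay":0,"az":0,"fingers":0.6},{"x":0,"y":0.03,"z":0,"ax":0,"ay":0,"az":0,"fingers":0.6},{"x":0,"y":0.019,"z":0,"ax":0,"ay":0,"az":0,"fingers":0.6},{"x":0,"y":0,"z":0,"ax":0,"ay":0,"az":0,"fingers":0.5},{"x":0,"y":0,"z":0,"ax":0,"ay":0,"az":0,"fingers":0.25},{"x":0,"y":0,"z":0,"ax":0,"ay":0,"az":0,"fingers":0},{"x":0,"y":0,"z":0,"ax":0,"ay":0,"az":0,"fingers":0},{"x":0,"y":0,"z":0,"ax":0,"ay":0,"az":0,"fingers":0},{"x":0,"y":0,"z":0,"ax":0,"ay":0,"az":0,"fingers":0},{"x":0,"y":0,"z":0,"ax":0,"ay":0,"az":0,"fingers":0}]' 50
python3 -m handwheel '[{"x":0,"y":0,"z":0,"ax":0,"ay":0,"az":0,"fingers":0},{"x":0,"y":0,"z":0,"ax":0,"ay":0,"az":0,"fingers":0}]'
```

```text
time: 18.13
tcp_pos: [441.4, 212.6, 82.9]
ee_rot: [-1.571, 0.004, 3.141]
ft_force: [-0.2, -2.0, 7.6]
width: 0.171
time: 18.3
tcp_pos: [441.4, 212.5, 82.9]
ee_rot: [-1.571, 0.004, 3.141]
ft_force: [0.4, -1.9, 7.4]
width: 0.166
```

Handle gripped at width 0.166 × 85 ≈ 14 mm, with TCP (441.4,212.5). I'll swing in small steps and watch the force.

```bash
f(){ grep -E 'tcp_pos|ft_force' | tr '\n' ' '; echo; }
python3 -m handwheel '[{"x":0.0003,"y":0,"z":-0.003,"ax":0,"ay":0,"az":0,"fingers":0},{"x":0,"y":0,"z":0,"ax":0,"ay":0,"az":0,"fingers":0}]'|f
python3 -m handwheel '[{"x":0.0003,"y":0,"z":-0.003,"ax":0,"ay":0,"az":0,"fingers":0},{"x":0,"y":0,"z":0,"ax":0,"ay":0,"az":0,"fingers":0}]'|f
python3 -m handwheel '[{"x":0.0002,"y":0,"z":-0.003,"ax":0,"ay":0,"az":0,"fingers":0},{"x":0,"y":0,"z":0,"ax":0,"ay":0,"az":0,"fingers":0}]'|f
python3 -m handwheel '[{"x":0.0001,"y":0,"z":-0.003,"ax":0,"ay":0,"az":0,"fingers":0},{"x":0,"y":0,"z":0,"ax":0,"ay":0,"az":0,"fingers":0}]'|f
python3 -m handwheel '[{"x":0,"y":0,"z":-0.003,"ax":0,"ay":0,"az":0,"fingers":0},{"x":0,"y":0,"z":0,"ax":0,"ay":0,"az":0,"fingers":0}]'|f
python3 -m handwheel '[{"x":0,"y":0,"z":-0.002,"ax":0,"ay":0,"az":0,"fingers":0},{"x":0,"y":0,"z":0,"ax":0,"ay":0,"az":0,"fingers":0}]'|f
```

```text
tcp_pos: [441.3, 213.1, 82.9] ft_force: [0.6, -8.4, 11.4] 
tcp_pos: [441.1, 214.8, 82.8] ft_force: [0.4, -10.7, 12.6] 
tcp_pos: [440.8, 217.0, 82.8] ft_force: [0.1, -11.7, 14.3] 
tcp_pos: [440.2, 220.9, 82.8] ft_force: [-0.7, -10.5, 12.0] 
tcp_pos: [439.7, 224.7, 82.7] ft_force: [-1.7, -7.9, 11.3] 
tcp_pos: [439.7, 226.7, 82.7] ft_force: [-2.5, -8.5, 12.2]
```

```bash
f(){ grep -E 'tcp_pos|ft_force' | tr '\n' ' '; echo; }
python3 -m handwheel '[{"x":0,"y":0,"z":-0.002,"ax":0,"ay":0,"az":0,"fingers":0},{"x":0,"y":0,"z":0,"ax":0,"ay":0,"az":0,"fingers":0}]'|f
python3 -m handwheel '[{"x":0,"y":0,"z":-0.002,"ax":0,"ay":0,"az":0,"fingers":0},{"x":0,"y":0,"z":0,"ax":0,"ay":0,"az":0,"fingers":0}]'|f
python3 -m handwheel '[{"x":-0.0002,"y":0,"z":-0.002,"ax":0,"ay":0,"az":0,"fingers":0},{"x":0,"y":0,"z":0,"ax":0,"ay":0,"az":0,"fingers":0}]'|f
python3 -m handwheel '[{"x":-0.0003,"y":0,"z":-0.003,"ax":0,"ay":0,"az":0,"fingers":0},{"x":0,"y":0,"z":0,"ax":0,"ay":0,"az":0,"fingers":0}]'|f
python3 -m handwheel '[{"x":-0.0004,"y":0,"z":-0.003,"ax":0,"ay":0,"az":0,"fingers":0},{"x":0,"y":0,"z":0,"ax":0,"ay":0,"az":0,"fingers":0}]'|f
python3 -m handwheel '[{"x":-0.0005,"y":0,"z":-0.003,"ax":0,"ay":0,"az":0,"fingers":0},{"x":0,"y":0,"z":0,"ax":0,"ay":0,"az":0,"fingers":0}]'|f
python3 -m handwheel '[{"x":-0.0004,"y":0,"z":-0.002,"ax":0,"ay":0,"az":0,"fingers":0},{"x":0,"y":0,"z":0,"ax":0,"ay":0,"az":0,"fingers":0}]'|f
```

```text
tcp_pos: [439.4, 229.2, 82.7] ft_force: [-1.7, -6.3, 12.5] 
tcp_pos: [439.4, 230.0, 82.7] ft_force: [-2.7, -10.5, 14.9] 
tcp_pos: [439.4, 230.8, 82.7] ft_force: [-3.3, -13.0, 16.9] 
tcp_pos: [439.3, 234.2, 82.6] ft_force: [-3.8, -10.7, 15.0] 
tcp_pos: [439.4, 238.0, 82.7] ft_force: [-5.6, -9.3, 15.5] 
tcp_pos: [439.7, 241.9, 82.7] ft_force: [-4.9, -7.1, 13.6] 
tcp_pos: [440.0, 243.7, 82.6] ft_force: [-5.2, -6.8, 14.9]
```

```bash
f(){ grep -E 'tcp_pos|ft_force' | tr '\n' ' '; echo; }
python3 -m handwheel '[{"x":-0.0002,"y":0,"z":-0.002,"ax":0,"ay":0,"az":0,"fingers":0},{"x":0,"y":0,"z":0,"ax":0,"ay":0,"az":0,"fingers":0}]'|f
python3 -m handwheel '[{"x":-0.0003,"y":0,"z":-0.002,"ax":0,"ay":0,"az":0,"fingers":0},{"x":0,"y":0,"z":0,"ax":0,"ay":0,"az":0,"fingers":0}]'|f
python3 -m handwheel '[{"x":-0.0004,"y":0,"z":-0.002,"ax":0,"ay":0,"az":0,"fingers":0},{"x":0,"y":0,"z":0,"ax":0,"ay":0,"az":0,"fingers":0}]'|f
python3 -m handwheel '[{"x":-0.0006,"y":0,"z":-0.0025,"ax":0,"ay":0,"az":0,"fingers":0},{"x":0,"y":0,"z":0,"ax":0,"ay":0,"az":0,"fingers":0}]'|f
python3 -m handwheel '[{"x":-0.0007,"y":0,"z":-0.0025,"ax":0,"ay":0,"az":0,"fingers":0},{"x":0,"y":0,"z":0,"ax":0,"ay":0,"az":0,"fingers":0}]'|f
python3 -m handwheel '[{"x":-0.0007,"y":0,"z":-0.0025,"ax":0,"ay":0,"az":0,"fingers":0},{"x":0,"y":0,"z":0,"ax":0,"ay":0,"az":0,"fingers":0}]'|f
```

```text
tcp_pos: [440.3, 245.3, 82.6] ft_force: [-5.6, -7.9, 15.8] 
tcp_pos: [440.2, 246.7, 82.6] ft_force: [-5.4, -10.3, 16.8] 
tcp_pos: [440.4, 247.5, 82.6] ft_force: [-6.2, -12.5, 19.4] 
tcp_pos: [440.8, 249.4, 82.6] ft_force: [-7.5, -14.5, 21.2] 
tcp_pos: [441.3, 252.6, 82.5] ft_force: [-7.6, -12.7, 19.6] 
tcp_pos: [442.0, 255.8, 82.6] ft_force: [-7.1, -9.9, 18.5]
```

```bash
f(){ grep -E 'tcp_pos|ft_force' | tr '\n' ' '; echo; }
python3 -m handwheel '[{"x":-0.0006,"y":0,"z":-0.002,"ax":0,"ay":0,"az":0,"fingers":0},{"x":0,"y":0,"z":0,"ax":0,"ay":0,"az":0,"fingers":0}]'|f
python3 -m handwheel '[{"x":-0.0005,"y":0,"z":-0.0015,"ax":0,"ay":0,"az":0,"fingers":0},{"x":0,"y":0,"z":0,"ax":0,"ay":0,"az":0,"fingers":0}]'|f
python3 -m handwheel '[{"x":-0.0004,"y":0,"z":-0.001,"ax":0,"ay":0,"az":0,"fingers":0},{"x":0,"y":0,"z":0,"ax":0,"ay":0,"az":0,"fingers":0}]'|f
```

```text
tcp_pos: [442.6, 258.6, 82.6] ft_force: [-6.6, -8.6, 15.8] 
tcp_pos: [443.2, 260.0, 82.6] ft_force: [-8.6, -8.6, 17.7] 
tcp_pos: [443.4, 260.7, 82.6] ft_force: [-7.0, -9.5, 17.6]
```

```bash
f(){ grep -E 'tcp_pos|ft_force' | tr '\n' ' '; echo; }
python3 -m handwheel '[{"x":-0.0003,"y":0,"z":-0.001,"ax":0,"ay":0,"az":0,"fingers":0},{"x":0,"y":0,"z":0,"ax":0,"ay":0,"az":0,"fingers":0}]'|f
python3 -m handwheel '[{"x":-0.0003,"y":0,"z":-0.001,"ax":0,"ay":0,"az":0,"fingers":0},{"x":0,"y":0,"z":0,"ax":0,"ay":0,"az":0,"fingers":0},{"x":0,"y":0,"z":0,"ax":0,"ay":0,"az":0,"fingers":0}]'|f
python3 -m handwheel '[{"x":-0.0003,"y":0,"z":-0.001,"ax":0,"ay":0,"az":0,"fingers":0},{"x":0,"y":0,"z":0,"ax":0,"ay":0,"az":0,"fingers":0},{"x":0,"y":0,"z":0,"ax":0,"ay":0,"az":0,"fingers":0}]'|f
```

```text
tcp_pos: [443.7, 262.3, 82.6] ft_force: [-7.8, -8.4, 15.9] 
tcp_pos: [443.9, 262.7, 82.6] ft_force: [-7.6, -8.9, 17.1] 
tcp_pos: [443.9, 263.0, 82.6] ft_force: [-9.2, -11.0, 18.7]
```

The third click shows as the step-up from 8.4 to 11.0 N with motion stalling. The chord from rest is 50.6 mm, which gives about 0.511 rad. I'll hold here and check by camera.

```bash

python3 -m handwheel '[{"x":0,"y":0,"z":0,"ax":0,"ay":0,"az":0,"fingers":0},{"x":0,"y":0,"z":0,"ax":0,"ay":0,"az":0,"fingers":0},{"x":0,"y":0,"z":0,"ax":0,"ay":0,"az":0,"fingers":0},{"x":0,"y":0,"z":0,"ax":0,"ay":0,"az":0,"fingers":0}]'
python3 - <<'E'
from h import *
np.set_printoptions(precision=2,suppress=True)
m=robot.camera_model("wrist");im,d=robot.camera("wrist"); cv2.imwrite("pics/w13.png",im[:,:,::-1]);np.save("w13.npy",d)
for n,h,r in(("small",116,19),("middle",90,26),("large",64,33)):
    try: print(n,px(m,[579,126,h]),rim(m,d,*px(m,[579,126,h]),h,r,80))
    except Exception as e: print(n,e)
E
```

```text
time: 22.97
tcp_pos: [443.9, 263.0, 82.6]
ee_rot: [-1.562, -0.004, 3.139]
ft_force: [-8.9, -11.0, 18.9]
width: 0.171
small Initial guess is outside of provided bounds
middle Initial guess is outside of provided bounds
large (655, -53) (857, np.float64(63.17991553065721), array([583.68, 129.05]))h.py:12: RuntimeWarning: Mean of empty slice.
  return least_squares(lambda c:np.hypot(P[:,0]-c[0],P[:,1]-c[1])-r,P[:,:2].mean(0),loss="soft_l1").x
  ret = um.true_divide(
```

View pics/w13.png

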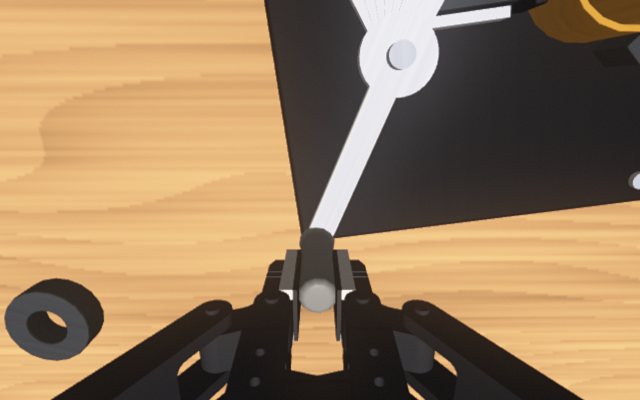

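The picture shows the handle's top pinched at (317,296), the pivot at (402,55), and the jaw against the nest at the top right. I'll check the lever angle and the nest from the other views numerically.

```bash
python3 - <<'E'
from h import *
np.set_printoptions(precision=2,suppress=True)
m=robot.camera_model("wrist"); a=ray(m,402,55,68);b=ray(m,317,296,111);v=(a-b)[:2]
print("pivot",a[:2],"handle",b[:2],np.linalg.norm(v),"lever dir",np.arctan2(v[1],v[0]))
b0=np.array([441.2,212.5]);a0=a[:2];w=a0-b0;print("swing",np.arctan2(w[1],w[0])-np.arctan2(v[1],v[0]))
for n in("top","scene"):
    im,d=robot.camera(n);m=robot.camera_model(n);cv2.imwrite(f"pics/{n}2.png",im[:,:,::-1]);d0=np.load(n+"0.npy")
    for k,h,r in(("small",116,19),("middle",90,26),("large",64,33)):
        try: print(n,k,rim(m,d,*px(m,[581,126,h]),h,r,22,4.5))
        except Exception as e: print(n,k,"not seen")
    if n=="top": print("large before",rim(m,d0,*px(m,[581,128,64]),64,33,22,4.5))
print({k:np.round(robot.state()[k],2).tolist() for k in("time","tcp_pos","ft_force","width","dq")})
E
```

```text
pivot [538.46 226.29] handle [448.32 263.23] 97.41598473828621 lever dir -0.38895167284738535
swing 0.5297687092857866
top small (42, np.float64(116.41750567062552), array([577.06, 129.11]))
top middle (68, np.float64(90.15772157991276), array([577.52, 128.82]))
top large (81, np.float64(64.79147391942713), array([580.86, 128.86]))
large before (68, np.float64(64.50196325856173), array([582.01, 130.47]))
scene small (62, np.float64(114.28281595767307), array([578.9 , 125.06]))
scene middle (108, np.float64(89.02028728360602), array([578.07, 125.62]))
scene large (112, np.float64(63.281033590360835), array([575.89, 126.35]))
{'time': 23.12, 'tcp_pos': [443.96, 262.97, 82.57], 'ft_force': [-8.82, -11.49, 18.87], 'width': 0.17, 'dq': [0.0, 0.0, 0.0, 0.0, -0.0, 0.0, 0.0]}
```

```bash
python3 -c "
from workcell import robot
print(robot.close_job()); print(robot.state()['tcp_pos'])"
```

```text
the job is handed in; nothing more can be done
None
the job is handed in; nothing more can be done
```

I nested the middle cup in the large one, then the small cup in the middle one. I then swung the lever to the third click and handed the job in at about 23 s, still holding the handle.

- **Nest:** the last top-camera check put the rims at 116.4, 90.2 and 64.8 mm (nominal 116, 90 and 64), so all three cups are fully down. The top camera shows the large cup moved about 2 mm as the jaw closed, partly in y towards the vee.
- **Lever:** I felt a step-up in force leaving the first and second notches, at y ≈ 229 and 246 mm, and the start of one at 263 mm. There I stopped, with 11 N against the swing. The swing from arm travel is about 0.51–0.52 rad and by wrist camera 0.53 rad, well short of the fourth click at 0.68. The arm was still, with the grip steady, when I handed in.
- **Disagreements:**
  - The handle sits about 4 mm off the pads' centre, having slid a little along them during the swing.
  - The cameras differ by up to 4 mm sideways, and by 5 mm along x for the large cup at the end. The wrist camera could not see the two inner rims in its last picture, so that check rests on the top and scene views.
  - The first move was refused for its format and moved nothing.
- **Bystanders:** I did not go near the tray, screwdriver or ring gauge, and the gripper stayed clear of the red and white cups.

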